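# Index the oil-sample wheel to the pick-up arrow

## Task

Turn the sample wheel gently by pushing its spokes round with a fingertip until the yellow-capped bottle stands right in front of the tip of the red pick-up arrow on the foot, in line with it, then leave the wheel standing there. Do not touch or lift the sample bottles, which must stay upright in their cups, and leave the tape roll, the pen and the black adapter where they are.

Things in the scene. Friction and masses are not known exactly. Their poses are not given: they have to be found in the camera images.
- pickup (a point): The pick-up place: the point 50 mm from the wheel's axis straight inward along the line of the red arrow, 50 mm above the bench. The red arrow lies flat on a tongue (36 mm wide, top 6 to 8 mm above the bench) of the fixed dark foot and points inward at the axis; the tongue reaches out to 147 mm from the axis, under the spokes. The yellow-capped bottle's centre stands here when it is lined up with the arrow.
- wheel_hub (a point): A point on the wheel's upright turning axis, 40 mm above the bench (spoke height). The wheel is an aluminium disc 156 mm across, its top 20 mm above the bench, with three grey cups (42 mm across, 14 mm high) set 120 degrees apart 50 mm from the axis, and six steel spokes 60 degrees apart round its rim; each cup's direction lies midway between two spokes, 30 degrees from either. The fixed dark foot under it is 176 mm across and 6 mm high.
- spoke_end (a point): Centre of the black ball (15 mm across) at the end of one of the six equal spokes, 125 mm from the axis and 40 mm above the bench. Each spoke is a round steel bar 8 mm thick that rises from the disc's rim and runs level, at 40 mm above the bench, from 92 mm to 125 mm from the axis; below this level part there is free space down to the bench (or to the tongue).
- wheel (a joint): Turn of the wheel in rad, 0 at the start, growing anticlockwise seen from above. It turns freely both ways by up to 6.28 rad; friction of about 0.22 N m (about 2 N at a spoke) stops it where it is left.
- yellow_vial_mid (a point): Amber sample bottle with a yellow cap, 32 mm in diameter and 60 mm tall, loose in one of the wheel's three cups with its underside 20 mm above the bench; this point is at its centre, 30 mm above its underside; z is its axis
- blue_vial_a_mid (a point): Amber sample bottle with a blue cap, 32 mm in diameter and 60 mm tall, loose in one of the wheel's three cups with its underside 20 mm above the bench; this point is at its centre, 30 mm above its underside; z is its axis
- blue_vial_b_mid (a point): The other amber sample bottle with a blue cap, 32 mm in diameter and 60 mm tall, loose in one of the wheel's three cups with its underside 20 mm above the bench; this point is at its centre, 30 mm above its underside; z is its axis
- spokes: All six spokes of the wheel together; the origin is on the wheel's axis at bench height, the spokes stand at 30, 90, 150, 210, 270 and 330 degrees from its x axis, and the cups at 0, 120 and 240 degrees.
- yellow_vial: The yellow-capped bottle; origin at the centre of its underside.
- blue_vial_a: A blue-capped bottle; origin at the centre of its underside.
- blue_vial_b: The other blue-capped bottle; origin at the centre of its underside.
- tape_roll: Bystander: roll of masking tape lying flat, 96 mm across, 25 mm high, origin at the centre of its underside.
- marker: Bystander: dark pen lying on the bench behind the wheel, 131 mm long, 16 mm thick.
- deep_adapter: Bystander: black round adapter standing behind the wheel, 35 mm across, 64 mm high, origin at the centre of its underside.
Mind the look-alikes: they are no part of the job. Leave any pink or purple look-alike of the blue_vial_b alone.

How it is judged:
On the way:
1. a finger pushes on a spoke of the wheel (contact force between the fingers and spokes above 0.4 N), for 0.1 s.
At the end, for the whole second after the job is handed in: The yellow-capped bottle's centre is within 6 mm (seen from above) of the pick-up place, the wheel is at rest, and all three bottles stand upright (within 0.15 rad) in their cups (centres 44 to 56 mm above the bench) (horizontal distance between yellow_vial_mid and pickup below 0.006 m and velocity of joint wheel between -0.05 and 0.05 rad/s and angle between each of yellow_vial_mid, blue_vial_a_mid, blue_vial_b_mid's own z axis and vertical below 0.15 rad and height (world z) of yellow_vial_mid between 0.044 and 0.056 m and height (world z) of blue_vial_a_mid between 0.044 and 0.056 m and height (world z) of blue_vial_b_mid between 0.044 and 0.056 m); the robot touches nothing.
It fails at once if a sample bottle is lifted out of its cup or tipped (height (world z) of any of yellow_vial_mid, blue_vial_a_mid, blue_vial_b_mid above 0.062 m or angle between any of yellow_vial_mid, blue_vial_a_mid, blue_vial_b_mid's own z axis and vertical above 0.35 rad).
It fails at once if the robot touches a sample bottle (over 1.5 N) (contact force between any of the fingers, the arm and yellow_vial above 1.5 N or contact force between any of the fingers, the arm and blue_vial_a above 1.5 N or contact force between any of the fingers, the arm and blue_vial_b above 1.5 N).
It fails at once if the wheel is spun fast (over 2.5 rad/s) (velocity of joint wheel above 2.5 rad/s or velocity of joint wheel below -2.5 rad/s).
It fails at once if the tape roll, the pen or the black adapter is moved by more than 20 mm (distance of any of tape_roll, marker, deep_adapter from where it was at the start of the episode above 0.02 m).
It also fails if it takes over 56 s, if anything falls off the work surface, if the arm or the gripper's body presses on something with over 40 N, if the wrist force passes 120 N, or if a joint passes its speed limit or range.

## Robot

A 6-joint arm with a two-finger parallel gripper is mounted at the origin on a cart in front of the work surface, level with it; the furniture and walls round the work are solid. World frame = base frame: x ahead of the robot, y to its left, z up, the work surface at z = 0. Lengths are in m, angles in rad, forces in N, time in s.
With the tool pointing down it reaches from about 0.35 to 0.975 m from the base axis. Payload 4.9 kg.
Tool frame: the origin (TCP) lies midway between the tips of the shut fingers; the grasp point (between the pads) lies 19 mm behind it; z points along the fingers, y is the line along which they close (so a half turn about z gives the same grasp; the last joint's range is limited). The gripper opens to 85 mm and grips with 20 to 120 N. Pads are 22 mm wide; open, the fingers measure 114 mm over their backs; the gripper's body (76 mm by 85 mm) begins 54 mm behind the grasp point. The pads swing forward as they close: fully open they stand 13 mm farther back than shut.
Start: joints at [-1.412, 0.053, 1.613, -0, 1.476, -0.119], TCP at [0.171, -0.601, 0.231] pointing down, gripper open.
Joint ranges: [-3.01, 3.01], [-1.01, 2.22], [0.06, 2.58], [-1.02, 4.17], [0.09, 2.62], [-3.14, 3.14]. Speed limits (rad/s): [2.57, 2.57, 3.14, 3.14, 3.14, 3.14].

## Interface

Orientations are given as a unit quaternion [w, x, y, z].
In Python, from plant import state, grab_frame, job_done, cut_out, place_of gives the robot as it stands.
- The arm moves only by the tool jog_arm, never from a script. Its argument "motion" is text: rows parted by semicolons, each of 7 numbers parted by spaces: the opening in per cent of the stroke, from 0 (shut) to 100 (fully open), then the shift along the tool's x, y, z as a fraction of full scale, then the turn, a rotation vector about the tool's x, y, z as a fraction of full scale. A call has exactly 5 rows; each row is the pose to reach, as a shift and turn from the pose commanded when the call began, along the tool's axes at that moment; what a row does not reach only later rows make up. Full scale, the value 1, is 50 cm for a shift and 1.5 rad for a turn. A row lasts 1/8 s, in which the tool goes at most 62.5 mm and 10.7 degrees, less where a joint would pass 70% of its speed; a pose out of reach is approached as far as the arm can. A call with a number of a shift or a turn outside -1 to 1 is refused whole. A call with a gripper value outside its range is refused whole. The fingers move at their own pace and stop on an object; the grip force is fixed at half the most. Time passes only in rows, so rows that repeat a pose let the fingers close, or fill a call up. It gives the time, the measured TCP pose, the force, the opening and the grip force at its end, in the units of the state.
- state(): the state, without advancing time (a new reading comes with each control period).
- grab_frame(name): name is "scene" or "top" or "wrist"; returns a dict with "color" (384x512x3 uint8, red, green, blue), "range_z" (384x512 float32, m along the optical axis (not along the pixel's ray), 0 where there is no reading), "intrinsics" (3x3 intrinsics, pixels), "world_from_camera" (4x4, takes a point from camera to world coordinates). Camera axes: x right, y up, looking along -z (the intrinsics and any distortion apply to the point x, -y, -z); pixel columns grow to the right and rows downward; lengths in m; the calibration is good to about 2 mm. The wrist camera is an equidistant fisheye: a pixel r from the principal point sees the ray r / f radians off the axis. A picture is of the moment at which its call begins.
- job_done(): hands the job in; it is judged then, once.
Trained networks look in the newest picture that a camera, given by its name, has taken for a name from the list of things; names that differ only in an ending like _2 or _b are one class to them, and where a whole thing is asked for, a point or a joint stands for the part that bears it (a point fixed in the world has none). Each returns a list of dicts, best first, with "p" (0 to 1); they miss things now and then, are a little off and sometimes report something else, mostly with a low value. They report only what shows in the picture. A call takes as long as a camera call. They do not tell look-alikes from the thing itself.
- cut_out(camera, thing): "pixels" (384x512 bool, what is visible of it).
- place_of(camera, thing): "at" ([x, y, z] in m, in world coordinates, good to about 4 mm: a listed point, or the origin of a listed thing).
The state is a dict: "time": time; "joint_pos": joint angles; "joint_vel": joint speeds; "joint_efforts": joint torques, N m; "tool_pos": TCP position; "tool_rot": TCP orientation; "contact_force": force on the tool from outside, world axes, zero at the start; "ft_torque": the same for the moment, N m; "gripper_width": opening from 0.0 (shut) to 1.0 (fully open); "grasp_force": force on a finger pad.
Only numpy, scipy, OpenCV 4.12 (cv2) and the standard library are available. Lean on these libraries where they do the work, as an engineer would, in place of code of your own. Each camera call takes 0.05 s, during which the arm holds its last target. There are 200 camera calls.

## Working session

There is one attempt and no reset: what is moved stays moved. The work goes in short steps, Python scripts to look and compute and a tool call to move; the robot and the scene stay as the last step left them, time stands still between calls to the robot, and variables do not carry over. Pictures are saved under pics/ and viewed, at most 10 in all, crops included, and the job is handed in when it is done.

Besides the shell and the picture viewer there is one more tool, called after "Emit:" by a JSON object that holds its "op" and its "data", one argument or row to a line. jog_arm: Moves the arm, as the interface text tells. Shift numbers are shares of 50 cm and turn numbers shares of 1.5 rad, none past 1 either way. Its arguments: {"type":"object","properties":{"motion":{"type":"string"}},"required":["motion"]}

```bash
mkdir -p pics
cat > h.py <<'E'
import numpy as np, cv2
from plant import *
def deproj(f,mask=None):
    K=f["intrinsics"];T=f["world_from_camera"];z=f["range_z"]
    v,u=np.indices(z.shape)
    P=np.stack([(u-K[0,2])/K[0,0]*z,-(v-K[1,2])/K[1,1]*z,-z,np.ones_like(z)],-1)@T.T
    return P[...,:3]
E
python3 - <<'E'
from h import *
s=state();print(s["time"],s["tool_pos"],s["tool_rot"],s["gripper_width"])
f=grab_frame("top");cv2.imwrite("pics/top.png",f["color"][...,::-1]);np.savez("top.npz",**f)
for n in ["pickup","wheel_hub","spoke_end","yellow_vial_mid","blue_vial_a_mid","spokes","tape_roll","marker","deep_adapter"]:
    print(n,[(np.round(d["at"],4).tolist(),round(float(d["p"]),2)) for d in place_of("top",n)][:7])
f2=grab_frame("scene");cv2.imwrite("pics/scene.png",f2["color"][...,::-1])
for n in ["pickup","wheel_hub","yellow_vial_mid"]:
    print(n,[(np.round(d["at"],4).tolist(),round(float(d["p"]),2)) for d in place_of("scene",n)][:7])
P=deproj(f);c=f["color"].astype(int);r=(c[...,0]>120)&(c[...,1]<80)&(c[...,2]<80)&(f["range_z"]>0)
v,u=np.nonzero(r);print(r.sum(),u.min(),u.max(),v.min(),v.max(),np.median(P[r],0))
E
```

```text
0.0 [ 0.17128339 -0.60043087  0.23005832] [-1.00949080e-03  9.90368121e-01  1.38455640e-01 -3.15460888e-05] 0.994513594693961
pickup [([0.5295, 0.0012, 0.0493], 0.8)]
wheel_hub [([0.582, -0.0063, 0.0407], 0.55), ([0.7828, 0.0898, 0.0018], 0.26)]
spoke_end [([0.631, -0.0254, 0.0261], 0.7)]
yellow_vial_mid [([0.5734, 0.0499, 0.0513], 0.61)]
blue_vial_a_mid [([0.542, -0.0336, 0.0527], 0.65)]
spokes []
tape_roll []
marker [([0.7845, 0.0888, -0.0004], 0.84), ([0.5458, -0.035, 0.0496], 0.52)]
deep_adapter [([0.779, -0.0797, -0.0034], 0.54)]
pickup [([0.5327, 0.0016, 0.0498], 0.56)]
wheel_hub []
yellow_vial_mid [([0.5738, 0.0421, 0.0483], 0.54)]
129 97 212 108 269 [0.46671215 0.00940909 0.00770077]
```

View pics/top.png

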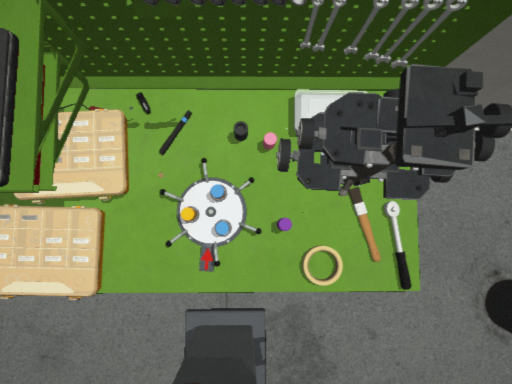

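View pics/scene.png

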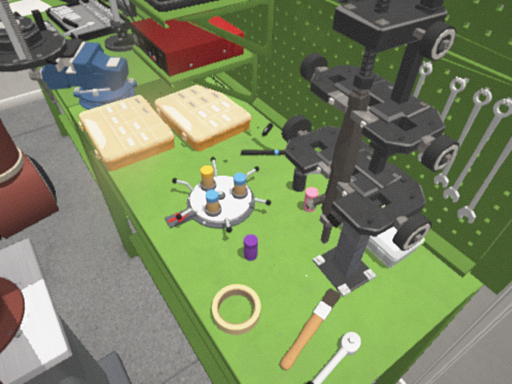

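The top picture shows the wheel hub at about (211,212), the yellow cap at (188,214), the blue caps at (218,191) and (222,228), and the red arrow at (207,259) on the robot side. The wheel has to turn roughly +85° (anticlockwise). A tall black stand is on the right.

```bash
cat >> h.py <<'E'
from scipy.optimize import least_squares
def measure(f,verbose=True,hub0=(0.583,-0.003)):
    P=deproj(f);c=f["color"];hsv=cv2.cvtColor(c,cv2.COLOR_RGB2HSV).astype(int);H,S,V=hsv[...,0],hsv[...,1],hsv[...,2]
    d=np.hypot(P[...,0]-hub0[0],P[...,1]-hub0[1]);ok=f["range_z"]>0
    disc=ok&(d<.1)&(abs(P[...,2]-.02)<.008)&(S<60)&(V>120)
    cn=max(cv2.findContours(cv2.morphologyEx(disc.astype(np.uint8),cv2.MORPH_CLOSE,np.ones((5,5))),0,1)[0],key=len)[:,0]
    q=P[cn[:,1],cn[:,0],:2]
    r=least_squares(lambda p:np.hypot(q[:,0]-p[0],q[:,1]-p[1])-p[2],[*hub0,.078],loss="soft_l1",f_scale=.002).x
    out=dict(hub=r)
    for n,m in dict(yellow=(H>14)&(H<32)&(S>150)&(V>120),blue=(H>95)&(H<120)&(S>100)&(V>80)).items():
        m=m&ok&(d<.09)&(P[...,2]>.065)
        k,l=cv2.connectedComponents(m.astype(np.uint8))
        out[n]=[np.r_[P[l==i].mean(0),(l==i).sum()] for i in range(1,k) if (l==i).sum()>20]
    m=ok&((H<6)|(H>174))&(S>150)&(V>80)&(d>.08)&(d<.17)&(P[...,2]<.03)
    out["arrow"]=np.r_[P[m].mean(0),m.sum()];out["arrowpts"]=P[m]
    m=ok&(d>.085)&(d<.14)&(P[...,2]>.025)&(P[...,2]<.06)
    k,l=cv2.connectedComponents(m.astype(np.uint8))
    out["spokes"]=[]
    for i in range(1,k):
        if (l==i).sum()>8:
            p=P[l==i];a=np.arctan2(*(p[:,:2].mean(0)-r[:2])[::-1]);out["spokes"].append((round(np.degrees(a),1),round(p[:,2].max(),3),np.hypot(*(p[:,:2]-r[:2]).T).max().round(3),len(p)))
    return out
E
python3 - <<'E'
from h import *
np.set_printoptions(precision=4,suppress=True)
f=np.load("top.npz");o=measure(f)
pts=o.pop("arrowpts")
for k,v in o.items():print(k,v)
h=o["hub"][:2]
for n in("yellow","blue"):
    for b in o[n]:print(n,np.degrees(np.arctan2(*(b[:2]-h)[::-1])),np.hypot(*(b[:2]-h)))
b=o["arrow"];print("arrow",np.degrees(np.arctan2(*(b[:2]-h)[::-1])));print(np.cov(pts[:,:2].T)*1e6, cv2.fitLine(pts[:,:2].astype(np.float32),cv2.DIST_L2,0,.01,.01).ravel())
P=deproj(f);z=P[...,2]
# tall obstacles map
for x0 in np.arange(0.1,1.0,.1):
    print(round(x0,1),[round(float(z[(abs(P[...,0]-x0)<.05)&(abs(P[...,1]-y0)<.05)&(f["range_z"]>0)].max(initial=-1)),2) for y0 in np.arange(.5,-.8,-.1)])
E
python3 -c "
import cv2;i=cv2.imread('pics/top.png')[150:280,145:275];cv2.imwrite('pics/c1.png',cv2.resize(i,None,fx=4.5,fy=4.5,interpolation=2))"
```

```text
hub [ 0.5814 -0.0004  0.0765]
yellow [array([  0.5742,   0.0471,   0.0793, 139.    ])]
blue [array([  0.6268,  -0.0206,   0.0794, 134.    ]), array([  0.5417,  -0.0318,   0.0795, 136.    ])]
arrow [  0.4664   0.0097   0.0076 111.    ]
spokes [(np.float64(7.3), np.float64(0.051), np.float64(0.131), 74), (np.float64(-52.4), np.float64(0.05), np.float64(0.131), 70), (np.float64(67.5), np.float64(0.049), np.float64(0.132), 80), (np.float64(-112.3), np.float64(0.05), np.float64(0.131), 73), (np.float64(127.7), np.float64(0.05), np.float64(0.131), 82), (np.float64(-172.2), np.float64(0.049), np.float64(0.132), 77)]
yellow 98.59664002678703 0.04808543405214112
blue -23.903965364832533 0.0497191541471011
blue -141.7196578961582 0.05053670208212699
arrow 174.9558363968379
[[135.7158 -10.7379]
 [-10.7379  35.4681]] [ 0.9944 -0.1053  0.4664  0.0097]
0.1 [-0.84, -0.84, -0.83, -0.74, -0.13, -0.13, -0.13, -0.74, -0.84, -0.84, -0.84, -0.84, -0.84]
0.2 [-0.84, -0.84, -0.84, -0.74, -0.73, 0.19, -0.74, -0.74, -0.84, -0.84, -0.84, -0.84, -0.84]
0.3 [-1.0, -1.0, -1.0, -1.0, -1.0, -1.0, -1.0, -1.0, -1.0, -1.0, -1.0, -1.0, -1.0]
0.4 [0.06, 0.06, 0.06, 0.01, 0.01, 0.01, 0.01, 0.03, 0.03, 0.01, 0.03, -1.0, -1.0]
0.5 [0.06, 0.06, 0.06, 0.01, 0.05, 0.08, 0.05, 0.06, 0.03, 0.02, 0.03, -1.0, -1.0]
0.6 [0.06, 0.06, 0.4, 0.38, 0.08, 0.08, 0.3, 0.59, 0.61, 0.55, 0.03, -1.0, -1.0]
0.7 [-1.0, 0.06, 0.41, 0.38, 0.02, 0.05, 0.31, 0.59, 0.61, 0.55, 0.0, -1.0, -1.0]
0.8 [-1.0, 0.05, 0.42, 0.38, 0.02, 0.47, 0.47, 0.47, 0.38, -1.0, -1.0, -1.0, -1.0]
0.9 [-1.0, 0.08, 0.38, 0.38, 0.45, 0.46, 0.46, 0.46, 0.39, 0.39, 0.37, 0.32, -1.0]
```

View pics/c1.png

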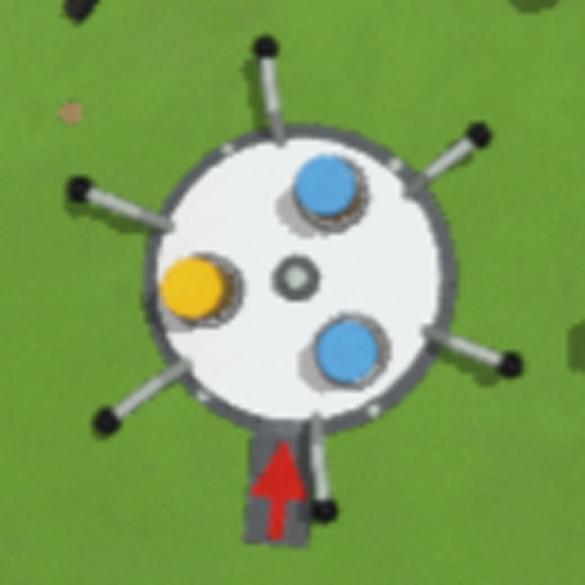

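The crop shows spokes at 7.5° + 60°k, the yellow cup at about 97.6° and the arrow at about 175°, so the turn is about +77°. I'll put the shut fingertip behind the 127° spoke on the left side and push it round towards the robot. First I move there.

Emit:
{"op": "jog_arm", "data": {
  "motion": "0 0.075 -0.077 0.01 0 0 0; 0 0.15 -0.154 0.02 0 0 0; 0 0.225 -0.231 0.03 0 0 0; 0 0.3 -0.308 0.04 0 0 0; 0 0.374 -0.385 0.053 0 0 0"
}}

```text
time: 1.32
tool_pos: [0.2991, -0.3632, 0.205]
tool_rot: [0.0, 0.99, 0.138, 0.0]
contact_force: [0.7, -0.4, -0.4]
gripper_width: 0.004
grasp_force: 0.0
```

Emit:
{"op": "jog_arm", "data": {
  "motion": "0 0.075 -0.077 0.01 0 0 0; 0 0.15 -0.154 0.02 0 0 0; 0 0.225 -0.231 0.03 0 0 0; 0 0.3 -0.308 0.04 0 0 0; 0 0.374 -0.385 0.053 0 0 0"
}}

```text
time: 1.95
tool_pos: [0.4263, -0.1267, 0.1787]
tool_rot: [0.001, 0.99, 0.138, 0.001]
contact_force: [1.1, -0.0, -0.3]
gripper_width: -0.001
grasp_force: 0.0
```

Emit:
{"op": "jog_arm", "data": {
  "motion": "0 0.075 -0.077 0.01 0 0 0; 0 0.15 -0.154 0.02 0 0 0; 0 0.225 -0.231 0.03 0 0 0; 0 0.3 -0.308 0.04 0 0 0; 0 0.374 -0.385 0.053 0 0 0"
}}

```text
time: 2.58
tool_pos: [0.5535, 0.11, 0.1521]
tool_rot: [0.0, 0.99, 0.139, 0.001]
contact_force: [0.1, -1.4, -0.8]
gripper_width: -0.0
grasp_force: 0.0
```

Emit:
{"op": "jog_arm", "data": {
  "motion": "0 0 0 0.07 0 0 0; 0 0 0 0.13 0 0 0; 0 0 0 0.19 0 0 0; 0 0 0 0.25 0 0 0; 0 0 0 0.25 0 0 0"
}}

```text
time: 3.2
tool_pos: [0.5501, 0.1081, 0.0241]
tool_rot: [-0.0, 0.99, 0.138, -0.003]
contact_force: [-0.1, 0.1, -0.4]
gripper_width: 0.002
grasp_force: 0.0
```

Run:
```python
from h import *
f=grab_frame("top");cv2.imwrite("pics/t2.png",cv2.resize(f["color"][140:280,135:285,::-1],None,fx=4,fy=4,interpolation=2))
h=np.array([.5814,-.0004]);s=state();p=s["tool_pos"];print(p)
from scipy.spatial.transform import Rotation as R
q=s["tool_rot"];M=R.from_quat([*q[1:],q[0]]).as_matrix()
prev=p
# arc waypoints
for a in range(108,196,4):
    r=.113;g=np.r_[h+r*np.array([np.cos(np.radians(a)),np.sin(np.radians(a))]),.026]
    print(a,np.round(g,3),np.round(M.T@(g-p)/.5,3))
```

```text
[0.55172929 0.10815264 0.02611299]
108 [0.546 0.107 0.026] [-0.011 -0.001  0.   ]
112 [0.539 0.104 0.026] [-0.026  0.     0.   ]
116 [0.532 0.101 0.026] [-0.042  0.003  0.   ]
120 [0.525 0.097 0.026] [-0.057  0.006  0.   ]
124 [0.518 0.093 0.026] [-0.073  0.01   0.   ]
128 [0.512 0.089 0.026] [-0.087  0.016  0.   ]
132 [0.506 0.084 0.026] [-0.102  0.022  0.   ]
136 [0.5   0.078 0.026] [-0.116  0.029  0.   ]
140 [0.495 0.072 0.026] [-0.129  0.038  0.   ]
144 [0.49  0.066 0.026] [-0.142  0.047  0.001]
148 [0.486 0.059 0.026] [-0.154  0.057  0.001]
152 [0.482 0.053 0.026] [-0.165  0.068  0.001]
156 [0.478 0.046 0.026] [-0.176  0.08   0.001]
160 [0.475 0.038 0.026] [-0.186  0.092  0.001]
164 [0.473 0.031 0.026] [-0.194  0.106  0.001]
168 [0.471 0.023 0.026] [-0.202  0.119  0.001]
172 [0.469 0.015 0.026] [-0.209  0.133  0.001]
176 [0.469 0.007 0.026] [-0.215  0.148  0.001]
180 [ 0.468 -0.     0.026] [-0.22   0.163  0.001]
184 [ 0.469 -0.008  0.026] [-0.224  0.178  0.001]
188 [ 0.469 -0.016  0.026] [-0.226  0.194  0.001]
192 [ 0.471 -0.024  0.026] [-0.228  0.21   0.001]
```

View pics/t2.png

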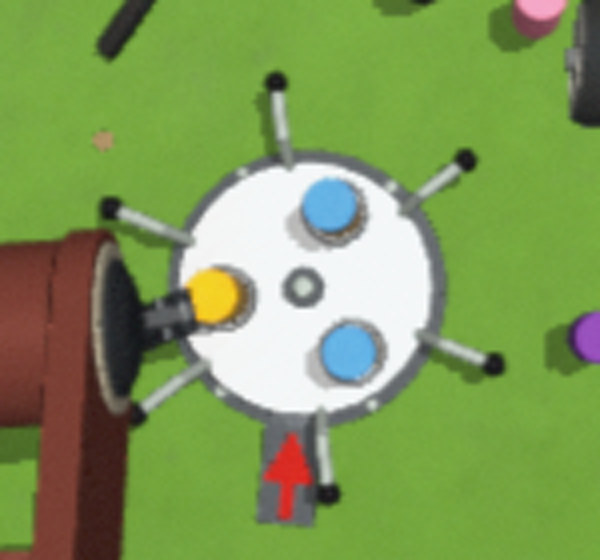

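The picture shows the gripper coming in from the left, with its dark tip at about (190,310) in the crop. That looks nearer the yellow cap than I expected, so I'll check where the TCP projects and the 3D points of the finger before pushing.

Run:
```python
from h import *
np.set_printoptions(precision=3,suppress=True)
f=grab_frame("top");K=f["intrinsics"];T=f["world_from_camera"];p=np.linalg.inv(T)@np.r_[state()["tool_pos"],1]
u=K[0,2]-K[0,0]*p[0]/p[2];v=K[1,2]+K[1,1]*p[1]/p[2];print("cam",T[:3,3],"tcp px",u,v,"crop",(u-135)*4,(v-140)*4)
P=deproj(f)
for x in range(160,192,2):print(x,P[217,x],f["color"][217,x])
```

```text
cam [ 0.548 -0.085  0.937] tcp px 165.64444060049942 223.18515460166003 crop 122.57776240199769 332.7406184066401
160 [0.561 0.052 0.335] [79 77 72]
162 [0.561 0.049 0.334] [39 42 44]
164 [0.561 0.047 0.328] [38 40 40]
166 [0.562 0.045 0.323] [30 30 34]
168 [0.562 0.046 0.305] [21 24 24]
170 [0.566 0.076 0.136] [31 34 36]
172 [0.566 0.073 0.132] [82 84 85]
174 [0.566 0.069 0.128] [94 96 97]
176 [0.566 0.065 0.127] [93 96 97]
178 [0.566 0.061 0.124] [95 97 99]
180 [0.566 0.057 0.12 ] [134 136 137]
182 [0.566 0.053 0.12 ] [106 104  98]
184 [0.567 0.056 0.076] [232 190  40]
186 [0.567 0.05  0.082] [243 206  30]
188 [0.567 0.046 0.077] [244 207  40]
190 [0.567 0.042 0.079] [244 206  36]
```

The knuckles that overhang the bottle sit at z of at least 0.12, against a cap top of 0.08, so they clear it. I'll push along the arc at a slow rate.

Emit:
{"op": "jog_arm", "data": {
  "motion": "0 -0.011 -0.001 0 0 0 0; 0 -0.026 0 0 0 0 0; 0 -0.042 0.003 0 0 0 0; 0 -0.057 0.006 0 0 0 0; 0 -0.073 0.01 0 0 0 0"
}}

```text
time: 3.92
tool_pos: [0.5191, 0.0931, 0.0273]
tool_rot: [0.0, 0.99, 0.138, 0.001]
contact_force: [3.5, 0.0, -0.7]
gripper_width: 0.002
grasp_force: 1.0
```

Emit:
{"op": "jog_arm", "data": {
  "motion": "0 -0.014 0.006 0 0 0 0; 0 -0.029 0.012 0 0 0 0; 0 -0.043 0.019 0 0 0 0; 0 -0.056 0.028 0 0 0 0; 0 -0.069 0.037 0 0 0 0"
}}

```text
time: 4.55
tool_pos: [0.4904, 0.0658, 0.0268]
tool_rot: [-0.0, 0.99, 0.138, 0.0]
contact_force: [2.6, 0.5, 1.3]
gripper_width: -0.003
grasp_force: 1.1
```

```bash
cat > m.py <<'E'
from h import *
h=np.array([.5814,-.0004]);f=grab_frame("top");o=measure(f);p=state()["tool_pos"]
ang=lambda b:round(np.degrees(np.arctan2(*(b[:2]-h)[::-1]))%360,1)
print("yellow",[(ang(b),b[3]) for b in o["yellow"]],"blue",[(ang(b),b[3]) for b in o["blue"]],"spokes",[(float(s[0]),s[3]) for s in o["spokes"]])
print("finger",ang(p),np.hypot(*(p[:2]-h)),p)
import sys
if len(sys.argv)>1:cv2.imwrite(sys.argv[1],cv2.resize(f["color"][140:280,135:285,::-1],None,fx=4,fy=4,interpolation=2))
E
python3 m.py pics/t3.png
```

```text
yellow [(np.float64(123.0), np.float64(143.0))] blue [(np.float64(0.4), np.float64(132.0)), (np.float64(242.0), np.float64(133.0))] spokes [(-28.5, 70), (31.7, 74), (-88.4, 74), (91.9, 90), (-148.1, 77)]
finger 144.4 0.11295052245579226 [0.48951023 0.06528173 0.02649901]
```

View pics/t3.png

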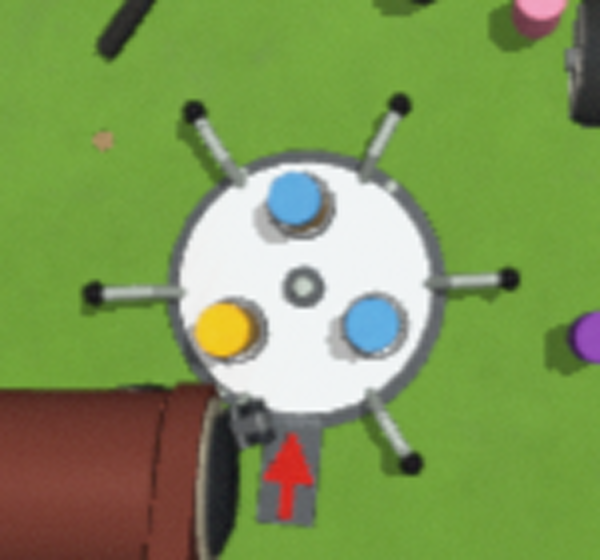

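The picture shows the wheel turned by 24°, as planned, with all bottles upright. The finger trails the spoke by about 7°, so I'll carry on.

Emit:
{"op": "jog_arm", "data": {
  "motion": "0 -0.012 0.01 0 0 0 0; 0 -0.023 0.021 0 0 0 0; 0 -0.034 0.033 0 0 0 0; 0 -0.044 0.045 0 0 0 0; 0 -0.052 0.059 0 0 0 0"
}}

```text
time: 5.22
tool_pos: [0.4735, 0.0302, 0.0268]
tool_rot: [-0.0, 0.99, 0.138, -0.0]
contact_force: [1.9, 1.8, 0.7]
gripper_width: -0.0
grasp_force: 1.0
```

Emit:
{"op": "jog_arm", "data": {
  "motion": "0 -0.008 0.013 0 0 0 0; 0 -0.015 0.027 0 0 0 0; 0 -0.021 0.042 0 0 0 0; 0 -0.026 0.057 0 0 0 0; 0 -0.03 0.072 0 0 0 0"
}}

```text
time: 5.85
tool_pos: [0.469, -0.0086, 0.0267]
tool_rot: [-0.0, 0.99, 0.138, -0.0]
contact_force: [1.0, 1.8, 0.6]
gripper_width: 0.002
grasp_force: 1.0
```

```bash
python3 m.py
```

```text
yellow [(np.float64(163.0), np.float64(138.0))] blue [(np.float64(40.6), np.float64(134.0)), (np.float64(281.5), np.float64(136.0))] spokes [(11.6, 73), (-48.2, 69), (71.1, 75), (-108.3, 70), (130.8, 44), (-168.2, 11)]
finger 184.6 0.11270611591249668 [ 0.46905336 -0.00939453  0.02673689]h.py:22: RuntimeWarning: Mean of empty slice.
  out["arrow"]=np.r_[P[m].mean(0),m.sum()];out["arrowpts"]=P[m]
  ret = um.true_divide(
```

Emit:
{"op": "jog_arm", "data": {
  "motion": "0 -0.002 0.012 0 0 0 0; 0 -0.003 0.024 0 0 0 0; 0 -0.004 0.036 0 0 0 0; 0 -0.004 0.046 0 0 0 0; 0 -0.004 0.054 0 0 0 0"
}}

```text
time: 6.52
tool_pos: [0.4746, -0.0349, 0.0267]
tool_rot: [-0.0, 0.99, 0.138, -0.0]
contact_force: [0.2, 2.5, -0.3]
gripper_width: -0.002
grasp_force: 1.0
```

```bash
python3 m.py 2>/dev/null
```

```text
yellow [(np.float64(176.7), np.float64(138.0))] blue [(np.float64(54.8), np.float64(133.0)), (np.float64(295.0), np.float64(135.0))] spokes [(25.5, 72), (-34.2, 70), (85.0, 81), (-94.5, 71)]
finger 198.1 0.11225077203668385 [ 0.47470801 -0.03528631  0.02671173]
```

Spokes at about 25.4° put the yellow bottle at 175.4°, against 175° for the arrow. I'll back off along the arc, then lift clear.

Emit:
{"op": "jog_arm", "data": {
  "motion": "0 0 -0.02 0 0 0 0; 0 0 -0.05 0 0 0 0; 0 0 -0.05 -0.06 0 0 0; 0 0 -0.05 -0.16 0 0 0; 0 0 -0.05 -0.26 0 0 0"
}}

```text
time: 7.2
tool_pos: [0.4669, -0.0095, 0.1577]
tool_rot: [-0.0, 0.99, 0.139, -0.001]
contact_force: [1.4, -0.7, -0.5]
gripper_width: 0.003
grasp_force: 0.0
```

Emit:
{"op": "jog_arm", "data": {
  "motion": "0 -0.05 0.05 -0.04 0 0 0; 0 -0.1 0.1 -0.08 0 0 0; 0 -0.15 0.15 -0.08 0 0 0; 0 -0.15 0.22 -0.08 0 0 0; 0 -0.15 0.3 -0.08 0 0 0"
}}

```text
time: 7.82
tool_pos: [0.4368, -0.1754, 0.197]
tool_rot: [0.0, 0.99, 0.139, 0.0]
contact_force: [0.4, 0.0, 0.4]
gripper_width: -0.006
grasp_force: 0.0
```

Emit:
{"op": "jog_arm", "data": {
  "motion": "0 -0.02 0.07 0 0 0 0; 0 -0.04 0.14 0 0 0 0; 0 -0.06 0.21 0 0 0 0; 0 -0.08 0.28 0 0 0 0; 0 -0.08 0.28 0 0 0 0"
}}

```text
time: 8.45
tool_pos: [0.4367, -0.3218, 0.1966]
tool_rot: [-0.0, 0.99, 0.138, -0.0]
contact_force: [1.0, 0.4, 0.7]
gripper_width: -0.004
grasp_force: 0.0
```

```bash
python3 m.py pics/t4.png
python3 - <<'E'
from h import *
f=grab_frame("top");o=measure(f);y=o["yellow"][0];h=o["hub"][:2];a=o["arrow"];print(o["hub"],y,a,np.degrees(np.arctan2(*(a[:2]-h)[::-1])))
print([(d["at"],d["p"]) for n in("pickup","yellow_vial_mid") for d in place_of("top",n)])
E
```

```text
yellow [(np.float64(177.1), np.float64(139.0))] blue [(np.float64(54.9), np.float64(130.0)), (np.float64(295.2), np.float64(137.0))] spokes [(25.9, 78), (-33.9, 69), (85.3, 84), (-94.0, 71), (145.0, 83), (-154.5, 77)]
finger 245.7 0.351409874689546 [ 0.43672595 -0.32064728  0.1964467 ]
[ 0.58064543 -0.00154759  0.07602957] [5.32086559e-01 2.11573017e-03 7.95894600e-02 1.39000000e+02] [4.66479704e-01 9.92663434e-03 7.56166666e-03 1.12000000e+02] 174.2607609945132
[([0.5291, -0.0012, 0.0502], 0.63), ([0.535, -0.001, 0.0496], 0.62)]
```

View pics/t4.png

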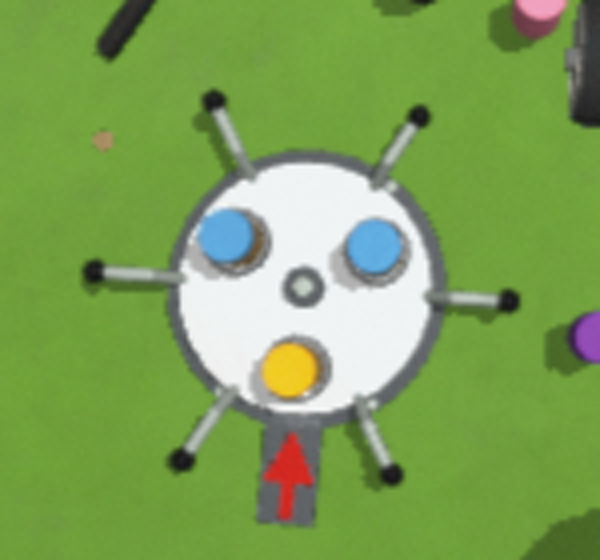

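The picture shows the yellow bottle at (290,370), in line with the arrow whose tip is at (292,432), and all three bottles upright. The cup lies within about 1° of the arrow and the bottle about 2 mm from the pick-up place. I'll hand it in.

```bash
python3 -c "
from plant import *
print(job_done())"
```

```text
the job is handed in; nothing more can be done
None
```

I turned the wheel about 78° anticlockwise; the yellow-capped bottle stands in front of the red arrow, about 2 mm from the pick-up place by the top camera, all three bottles are upright, the arm is clear, and the job is handed in (no verdict was returned).

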